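# Open the hardener's push-and-turn safety cap

## Robot

A 6-joint arm with a two-finger parallel gripper is mounted at the origin on a cart in front of the work surface, level with it; the furniture and walls round the work are solid. World frame = base frame: x ahead of the robot, y to its left, z up, the work surface at z = 0. Lengths are in m, angles in rad, forces in N, time in s.
With the tool pointing down it reaches from about 0.35 to 0.725 m from the base axis. Payload 4.3 kg.
Tool frame: the origin (TCP) lies midway between the tips of the shut fingers; the grasp point (between the pads) lies 19 mm behind it; z points along the fingers, y is the line along which they close (so a half turn about z gives the same grasp; the last joint's range is limited). The gripper opens to 85 mm and grips with 20 to 120 N. Pads are 22 mm wide; open, the fingers measure 114 mm over their backs; the gripper's body (76 mm by 85 mm) begins 54 mm behind the grasp point. The pads swing forward as they close: fully open they stand 13 mm farther back than shut.
Start: joints at [1.137, 0.377, 0.081, 1.274, 0, 1.46], TCP at [0.183, 0.545, 0.231] pointing down, gripper open.
Joint ranges: [-2.72, 2.72], [-0.84, 1.66], [-1.02, 1.22], [-1.77, 2.12], [-1.37, 1.28], [-3.14, 3.14]. Speed limits (rad/s): [2.57, 2.57, 3.14, 3.14, 3.14, 3.14].

## Interface

Orientations are given as a unit quaternion [w, x, y, z].
In Python, from cell import robot gives the robot as it stands. Calls block until the motion is done:
- robot.movep(position, orientation): joint-space move of the TCP to a pose.
- robot.line_to(position, attitude=None, velocity=0.15, threshold=None): straight line of the TCP; attitude=None keeps the orientation; velocity is the mean speed in m/s. With threshold (N) it stops when the force on the tool has changed by that much, and returns True; else False.
- robot.goto_joints(angles): joint-space move.
- robot.command_gripper(opening): finger opening in m; the grip force is fixed at half the most; returns when the fingers have stopped.
- robot.hold(seconds).
- robot.inverse_kinematics(position, orientation): joint angles nearest the present ones, or None.
- robot.sense(): the state.
- robot.read_camera(name): name is "side" or "top"; returns a dict with "pixels" (400x640x3 uint8, blue, green, red), "fovy" (degrees; the focal length in pixels is half the picture's height over the tangent of half this angle, whatever the lens; pixels are square), "cx", "cy" (the principal point, pixels), "R" (3x3) and "t" (3): a world point X has camera coordinates R X + t. Camera axes: x right, y down, z forward; pixel columns grow to the right and rows downward; lengths in m; the calibration is good to about 2 mm. A picture is of the moment at which its call begins. There is no depth.
A pose or a line that the arm cannot do raises robot.MotionError and nothing moves.
- robot.hand_in(): hands the job in; it is judged then, once.
The state is a dict: "time": time; "q": joint angles; "qd": joint speeds; "joint_torque": joint torques, N m; "ee_pos": TCP position; "ee_rot": TCP orientation; "ft_force": force on the tool from outside, world axes, zero at the start; "wrist_torque": the same for the moment, N m; "opening": finger opening in m; "finger_force": force on a finger pad.
Only numpy, scipy, OpenCV 4.12 (cv2) and the standard library are available. Lean on these libraries where they do the work, as an engineer would, in place of code of your own. Each camera call takes 0.05 s, during which the arm holds its last target. There are 200 camera calls.

## Task

I am about to mix two-part epoxy: open the amber hardener bottle for me. Its red safety cap must be gripped, pushed down, turned anticlockwise (seen from above) while it is held down, and lifted straight off; finish while still holding the cap level in the gripper, right over the open bottle, with about 5 to 12 cm of air between the cap's rim and the bottle's mouth. Keep off the clear resin bottle with the white cap and do not disturb the other things on the bench.

Things in the scene. Friction and masses are not known exactly. Their poses are not given: they have to be found in the camera images.
- hardener: amber bottle, 70 mm diameter, white paper label with a red band, fixed upright in a light wooden block 92 x 92 x 30 mm that is screwed to the bench. Origin: centre of the block's underside on the bench, on the bottle's axis; z up. The shoulder narrows from 98 to 127 mm height, above it is a white neck of 32 mm diameter. It cannot move.
- hardener_mouth (a point): centre of the mouth (top of the white neck flange) of the amber bottle, on its axis, 165 mm above the bench, hidden in the cap at first. Turned 55 to 65 degrees anticlockwise (seen from above) from locked, the cap's lugs stand in gaps of the flange and it lifts straight off; a solid stop ends the turn at about 68. The cap does not turn clockwise nor pop off by itself.
- cap: red ribbed push-and-turn safety cap on the amber bottle, 48 mm diameter, 25.5 mm high, 40 g, with a white pointer line on its top. Origin: centre of its lower rim; z up along its axis, x under the pointer line. Locked, its rim is 14 mm below the mouth, its top 176 mm above the bench. Three inner lugs lie in notches 4 mm deep: locked, it has 4 degrees of play each way and cannot be pulled off.
- seal_disc (a joint): sprung grey disc in the amber bottle's mouth, 22 mm diameter, that carries the cap: 0 = up (cap locked or off), grows in m as the cap is pushed down; 0.0075 = solid stop. The spring takes about 5 N to start and 12 N fully down. Pushed at least 0.005 down, the cap can be turned anticlockwise.
- resin: clear bottle of the same shape and size with a white cap and a blue band on its label, in a wooden block of its own, fixed; to be left alone. Origin: centre of the block's underside; cap top 176 mm above the bench.
- glue_bottle: yellow glue bottle with orange nozzle, 44 x 62 x 208 mm, loose, upright; origin: centre of its underside; bystander
- screw_tin: red tin, 79 x 101 x 39 mm, loose; origin: centre of its underside; bystander
- offcut_maple: pale wooden offcut, 45 x 130 x 32 mm, loose; origin: centre of its underside; bystander
Things that resemble listed ones, but are neither listed nor needed, are in the scene too. There is more than one size of the cap; the one meant has the size given above.

How it is judged:
By the outcome, as a careful person would: the job done as asked, in the order asked, and still so for the second after the job is handed in, while the arm keeps its last pose, push and grip.
It also fails if it takes over 35 s, if anything falls off the work surface, if the arm or the gripper's body presses on something with over 40 N, if the wrist force passes 120 N, or if a joint passes its speed limit or range.

## Working session

There is one attempt and no reset: what is moved stays moved. The work goes in short steps, each a Python script; the robot and the scene stay as the last script left them, time stands still between calls to the robot, and variables do not carry over. Pictures are saved under pics/ and viewed, at most 10 in all, crops included, and the job is handed in when it is done.

```bash
mkdir -p pics; ls; python3 - <<'E'
from cell import robot
import cv2,json,numpy as np
for n in("top","side"):
    c=robot.read_camera(n); cv2.imwrite(f"pics/{n}0.png",c["pixels"])
    print(n,c["fovy"],c["cx"],c["cy"],np.round(c["R"],4).tolist(),np.round(c["t"],4).tolist(), [k for k in c if k not in("pixels",)])
s=robot.sense();print(s)
E
```

```text
pics
top 53.46892340344612 327.0777103992228 204.0939241670223 [[0.0007, -1.0, 0.0023], [-0.9836, -0.0011, -0.1804], [0.1804, -0.0022, -0.9836]] [0.0642, 0.587, 1.2388] ['fovy', 'cx', 'cy', 'R', 't']
side 46.627031388980264 318.8181427804839 197.6080261874065 [[0.8671, -0.4981, -0.0076], [-0.2031, -0.3394, -0.9184], [0.4549, 0.7979, -0.3955]] [-0.4573, 0.2603, 0.8471] ['fovy', 'cx', 'cy', 'R', 't']
{'time': 0.1, 'q': array([1.13666072e+00, 3.78003439e-01, 7.97554868e-02, 1.27441324e+00,
       1.64290759e-05, 1.46051665e+00]), 'qd': array([ 0.00069652, -0.00340197,  0.00368306, -0.00034434,  0.00014722,
        0.00046985]), 'joint_torque': array([ 1.07446613e-03, -4.64691818e+01,  2.70582604e+01,  1.19936687e-02,
       -1.71911552e-04,  3.70420494e-06]), 'ee_pos': array([0.18270473, 0.54457131, 0.2304451 ]), 'ee_rot': array([-2.58604040e-04,  1.61221188e-01,  9.86917858e-01, -8.95890131e-04]), 'ft_force': array([0.49807198, 0.57152542, 0.52492303]), 'wrist_torque': array([ 0.01643736, -0.01866738, -0.04412641]), 'finger_force': 0.0, 'opening': 0.08527784891547639}
```

View pics/top0.png

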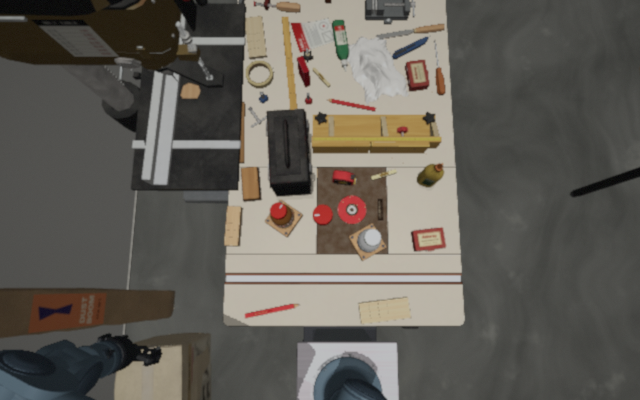

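View pics/side0.png

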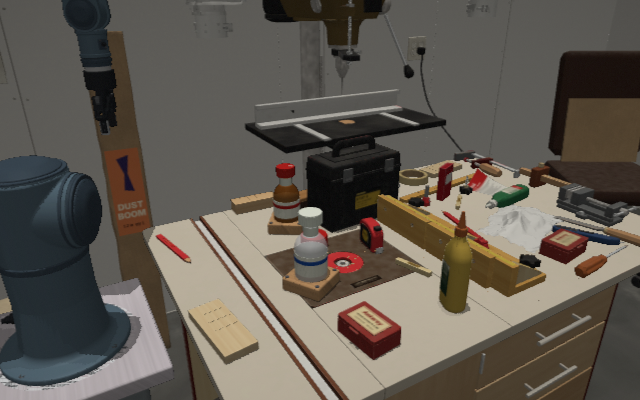

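Top view: red cap of the amber bottle at about (281,211), black toolbox close behind it at (290,150), resin at (370,240). Side view: red cap at (286,170). Measuring now.

```bash
cat > h.py <<'E'
import cv2,numpy as np
from cell import robot
def cam(n):
    c=robot.read_camera(n); c["f"]=200/np.tan(np.radians(c["fovy"])/2); return c
def ray(c,u,v):
    d=c["R"].T@np.array([(u-c["cx"])/c["f"],(v-c["cy"])/c["f"],1.]); return -c["R"].T@c["t"],d
def plane(c,u,v,z):
    o,d=ray(c,u,v); return o+d*(z-o[2])/d[2]
def proj(c,X):
    p=c["R"]@np.array(X)+c["t"]; return c["cx"]+c["f"]*p[0]/p[2],c["cy"]+c["f"]*p[1]/p[2]
def tri(c1,p1,c2,p2):
    o,d=ray(c1,*p1);o2,d2=ray(c2,*p2)
    s=np.linalg.lstsq(np.c_[d,-d2],o2-o,rcond=None)[0]
    a,b=o+s[0]*d,o2+s[1]*d2; return (a+b)/2,np.linalg.norm(a-b)
def red(c,box):
    u0,v0,u1,v1=box; h=cv2.cvtColor(c["pixels"],cv2.COLOR_BGR2HSV)[v0:v1,u0:u1].astype(int)
    m=(((h[...,0]<5)|(h[...,0]>172))&(h[...,1]>170)&(h[...,2]>70)).astype(np.uint8)
    n,l,s,ce=cv2.connectedComponentsWithStats(m); i=1+np.argmax(s[1:,4])
    return s[i]+np.array([u0,v0,0,0,0]),ce[i]+[u0,v0]
E
python3 - <<'E'
from h import *
t=cam("top");s=cam("side")
a=red(t,(262,195,302,235));b=red(s,(265,155,305,195));print(a,b)
X,e=tri(t,a[1],s,b[1]);print("tri",X,e)
p=plane(t,*a[1],.170);print("top plane .170",p, "px/m",t["f"]/(t["R"]@p+t["t"])[2], "side", s["f"]/(s["R"]@p+s["t"])[2])
for n,(u,v) in dict(blkR=(302,213),blkB=(284,235),blkL=(264,222)).items(): print(n,plane(t,u,v,.03))
# toolbox top: same points in both views estimated
for z in(0.,.15,.2): print("toolbox BL,BR",z,plane(t,272,193,z)[:2],plane(t,312,190,z)[:2])
A=cv2.resize(t["pixels"][160:260,230:330],(500,500),interpolation=cv2.INTER_CUBIC)
# side crop, same height
B=cv2.resize(s["pixels"][130:250,240:420],(750,500),interpolation=cv2.INTER_CUBIC)[:,:300*1]
B=cv2.resize(s["pixels"][140:240,250:310],(300,500),interpolation=cv2.INTER_CUBIC)
cv2.imwrite("pics/z1.png",np.hstack([A,B]))
E
```

```text
(array([271, 203,  16,  16, 183]), array([278.12021858, 211.12021858])) (array([276, 163,  19,  15, 215]), array([284.33953488, 170.01395349]))
tri [0.54611001 0.20987968 0.16261367] 0.0010939971842720303
top plane .170 [0.54438108 0.20917976 0.17      ] px/m 339.54960915217134 side 388.5657384018685
blkR [0.56128683 0.14743309 0.03      ]
blkB [0.48846177 0.20534103 0.03      ]
blkL [0.53121192 0.27190348 0.03      ]
toolbox BL,BR 0.0 [0.63497795 0.25231753] [0.64560465 0.1161238 ]
toolbox BL,BR 0.15 [0.60313805 0.23139124] [0.61256106 0.11062431]
toolbox BL,BR 0.2 [0.59252475 0.22441581] [0.60154652 0.10879115]
```

View pics/z1.png

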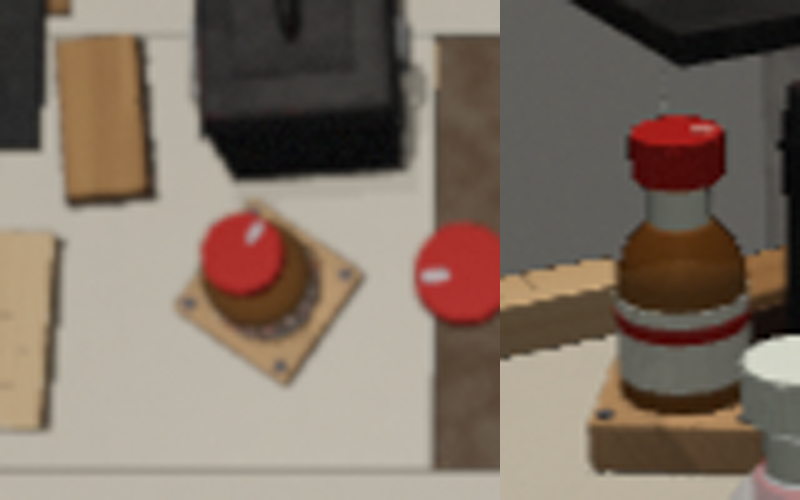

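The crop shows the cap's top disc centred at about px (278.5,210.5). Its pointer runs up and to the right, about -33° in the world. The block centre is at about px (284,218). The toolbox face is about 8 cm beyond the bottle's axis. I'll check these positions and move above.

```bash
cat >> h.py <<'E'
from scipy.spatial.transform import Rotation as Ro
def quat(psi):  # tool down, tool x at world yaw psi
    return (Ro.from_euler('z',psi,degrees=True)*Ro.from_euler('x',180,degrees=True)).as_quat()[[3,0,1,2]]
E
python3 - <<'E'
from h import *
t=cam("top");s=cam("side")
print("cap",plane(t,278.5,210.5,.1755),"block",plane(t,283.9,218,.03))
print("toolbox top edge tri",tri(t,(309,183.6),s,(352,193)) )
st=robot.sense(); R=Ro.from_quat(np.array(st["ee_rot"])[[1,2,3,0]]).as_matrix(); print("x axis yaw",np.degrees(np.arctan2(R[1,0],R[0,0])))
for psi in range(-180,180,30):
    o=[]
    for d in(0,30,62):
        o.append(robot.inverse_kinematics([.545,.21,.14],quat(psi+d)))
    print(psi,[None if q is None else np.round(q,2).tolist() for q in o] if psi%90==0 else [None if q is None else round(q[5],2) for q in o])
E
```

```text
cap [0.54531729 0.20743413 0.1755    ] block [0.54455663 0.2068074  0.03      ]
toolbox top edge tri (array([0.66416792, 0.11077457, 0.10413362]), np.float64(0.046505330434564375))
x axis yaw 161.44557633014773
-180 [[0.26, 0.44, -0.07, 1.06, 0.0, 0.26], [0.26, 0.44, -0.07, 1.06, 0.0, -0.26], [0.26, 0.44, -0.07, 1.06, 0.0, -0.82]]
-150 [np.float64(-0.26), np.float64(-0.79), np.float64(-1.35)]
-120 [np.float64(-0.79), np.float64(-1.31), np.float64(-1.87)]
-90 [[0.26, 0.44, -0.07, 1.06, 0.0, -1.31], [0.26, 0.44, -0.07, 1.06, 0.0, -1.84], [0.26, 0.44, -0.07, 1.06, 0.0, -2.39]]
-60 [np.float64(-1.84), np.float64(-2.36), np.float64(-2.92)]
-30 [np.float64(-2.36), np.float64(-2.88), np.float64(2.84)]
0 [[0.26, 0.44, -0.07, 1.06, 0.0, -2.88], [0.26, 0.44, -0.07, 1.06, 0.0, 2.88], [0.26, 0.44, -0.07, 1.06, 0.0, 2.32]]
30 [np.float64(2.88), np.float64(2.35), np.float64(1.8)]
60 [np.float64(2.35), np.float64(1.83), np.float64(1.27)]
90 [[0.26, 0.44, -0.07, 1.06, 0.0, 1.83], [0.26, 0.44, -0.07, 1.06, 0.0, 1.31], [0.26, 0.44, -0.07, 1.06, 0.0, 0.75]]
120 [np.float64(1.31), np.float64(0.78), np.float64(0.22)]
150 [np.float64(0.78), np.float64(0.26), np.float64(-0.3)]
```

Cap and block agree on the axis: (0.545, 0.207). The disc measures about 47 mm, which fits the 48 mm cap. Moving above it and descending.

```bash
python3 - <<'E'
from h import *
p=robot.sense()["ee_pos"]
robot.line_to([p[0],p[1],.31],velocity=.2)
robot.movep([.545,.207,.26],quat(135))
print("hit",robot.line_to([.545,.207,.144],velocity=.1,threshold=8))
s=robot.sense();print(s["time"],s["ee_pos"],s["ft_force"],s["opening"])
A=cam("side")["pixels"][90:240,220:360];B=cam("top")["pixels"][150:250,220:320]
cv2.imwrite("pics/a1.png",np.hstack([cv2.resize(A,(420,450)),cv2.resize(B,(370,450))]))
E
```

```text
hit False
3.9583 [0.54559281 0.20718063 0.14478075] [-0.35773906 -0.48283135 -0.02281891] 0.0855059683182107
```

View pics/a1.png

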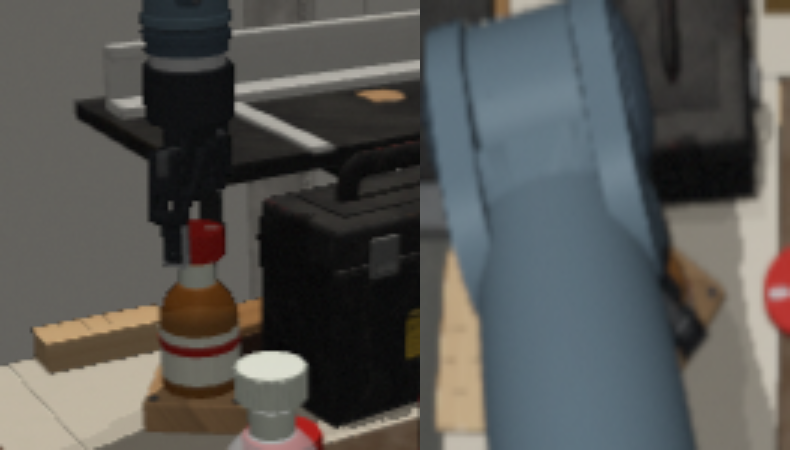

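The side view shows the cap (crop px 205,240) between the open fingers, clear of the toolbox. Closing and pushing.

```bash
python3 - <<'E'
from h import *
def show(l):
    s=robot.sense();print(l,round(s["time"],2),np.round(s["ee_pos"],4),np.round(s["ft_force"],1),np.round(s["wrist_torque"],2),round(s["opening"],4),round(s["finger_force"],1))
robot.command_gripper(0.03);show("closed")
p=np.array(robot.sense()["ee_pos"])
h=robot.line_to([.545,.207,p[2]-.011],velocity=.015,threshold=22);show(f"push {h}")
A=cam("side")["pixels"][90:240,220:360]
cv2.imwrite("pics/a2.png",cv2.resize(A,(560,600)))
E
```

```text
closed 4.5 [0.5467 0.2083 0.1453] [3.4 5.3 4.9] [ 0.8  -0.54  0.06] 0.0463 61.3
push True 5.06 [0.5468 0.2084 0.1399] [-2.   0.1  8.5] [-0.04  0.38 -0.03] 0.0469 61.6
```

View pics/a2.png

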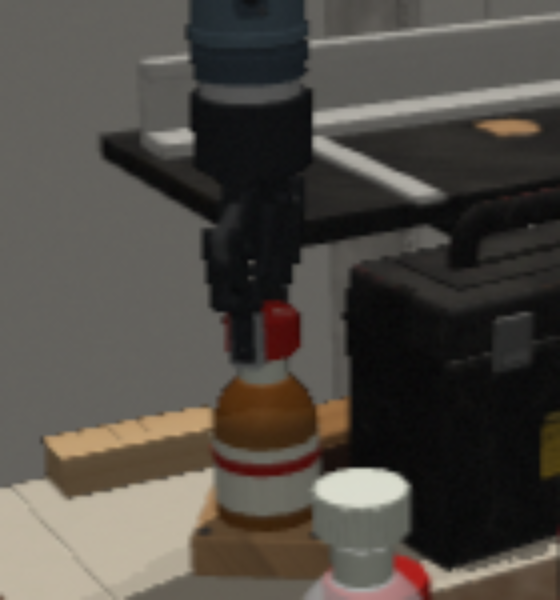

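The cap is gripped (46.5 mm) and the push is about 5.4 mm down so far. Pushing on to the stop, then turning in steps.

```bash
cat >> h.py <<'E'
def show(l):
    s=robot.sense();print(l,round(s["time"],2),np.round(s["ee_pos"],4),np.round(s["ft_force"],1),np.round(s["wrist_torque"],2),round(s["opening"],4),round(s["finger_force"],1));return s
E
python3 - <<'E'
from h import *
h=robot.line_to([.5465,.208,.1365],velocity=.01,threshold=30);s=show(f"push {h}")
z=.1365
if s["ft_force"][2]<11:
    z=.1345; h=robot.line_to([.5465,.208,z],velocity=.01,threshold=30);s=show(f"push2 {h}")
for a in(5,10,15):
    if s["ft_force"][2]<5 or np.linalg.norm(s["ft_force"])>60: break
    robot.movep([.5465,.208,z],quat(135+a)); s=show(a)
E
```

```text
push False 5.53 [0.5469 0.2084 0.1392] [-4.4  1.2 15.2] [0.29 0.67 0.02] 0.0467 62.2
5 5.78 [0.5475 0.2083 0.1393] [-2.2 -0.1 14.8] [0.18 0.38 0.07] 0.0467 62.1
10 6.03 [0.5478 0.2085 0.1393] [-1.4  1.  13.6] [0.33 0.29 0.05] 0.0465 62.0
15 6.28 [0.5477 0.2087 0.1393] [-1.8  1.5 12.9] [0.44 0.33 0.09] 0.0463 62.0
```

Torque stays low, so the cap is turning and not slipping. Continuing to 60°.

```bash
python3 - <<'E'
from h import *
for a in(30,45,60):
    robot.movep([.546,.2075,.136],quat(135+a)); s=show(a)
    if s["ft_force"][2]<8 or np.linalg.norm(s["ft_force"])>60 or abs(s["wrist_torque"][2])>.6: break
A=cam("side")["pixels"][90:240,220:360]
cv2.imwrite("pics/a3.png",cv2.resize(A,(560,600)))
R=Ro.from_quat(np.array(s["ee_rot"])[[1,2,3,0]]).as_matrix();print("yaw",np.degrees(np.arctan2(R[1,0],R[0,0])))
E
```

```text
30 6.64 [0.5475 0.2087 0.1393] [-2.3  2.2 16. ] [0.64 0.37 0.05] 0.0462 62.2
45 7.0 [0.5475 0.2085 0.1393] [-2.3  2.3 14.5] [0.51 0.4  0.07] 0.0466 62.2
60 7.36 [0.5476 0.2085 0.1393] [-2.1  1.5 15.6] [0.45 0.34 0.06] 0.0461 62.2
yaw -164.9574591626323
```

View pics/a3.png

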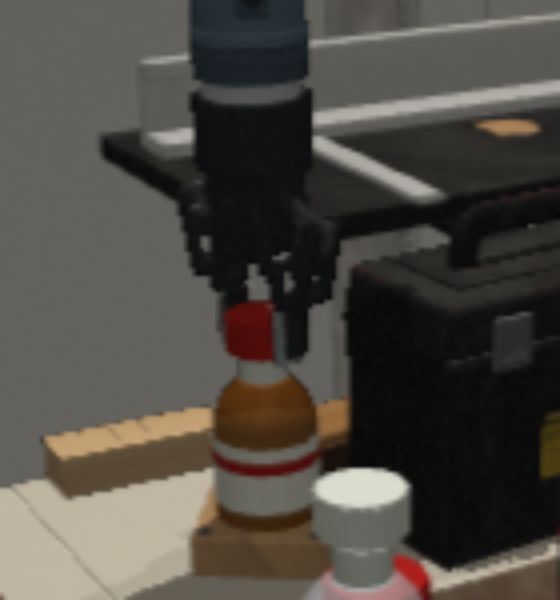

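Turned by 60°, with the cap between the fingers at (248,330). Lifting gently with a force guard.

```bash
python3 - <<'E'
from h import *
h=robot.line_to([.547,.2082,.150],velocity=.03,threshold=30);s=show(f"lift {h}")
if not h and s["ft_force"][2]>-6:
    h=robot.line_to([.547,.2082,.170],velocity=.05,threshold=15);s=show(f"lift {h}")
A=cam("side")["pixels"][90:240,220:360]
cv2.imwrite("pics/a4.png",cv2.resize(A,(560,600)))
E
```

```text
lift False 8.03 [0.5462 0.2078 0.1491] [-0.1 -0.5 -0.3] [ 0.    0.01 -0.03] 0.0464 61.4
lift False 8.57 [0.5473 0.2083 0.1704] [ 0.4  0.1 -0.2] [-0.02  0.05  0.06] 0.0467 61.4
```

View pics/a4.png

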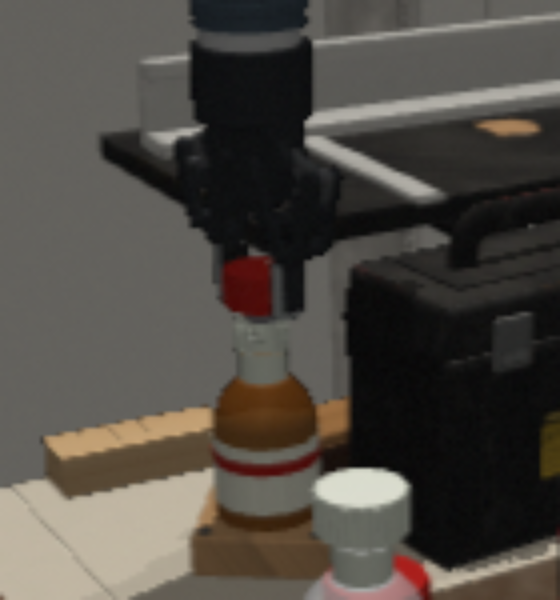

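The cap is off and the bare neck flange shows at (262,330). The rim is about 1 cm above the mouth, so I'll raise it by 7 cm.

```bash
python3 - <<'E'
from h import *
robot.line_to([.5465,.208,.242],velocity=.1);robot.hold(.3);s=show("up")
S=cam("side");A=S["pixels"][70:220,220:360]
b=red(S,(262,115,305,190));print(b,"cap centre at axis",[ (z,np.round(proj(S,[.546,.208,z]),1)) for z in(.165,.24,.25,.26)])
cv2.imwrite("pics/a5.png",cv2.resize(A,(560,600),interpolation=cv2.INTER_CUBIC))
E
```

```text
up 9.79 [0.5462 0.2079 0.2414] [ 0.2 -0.5  0.4] [ 0.04  0.01 -0.04] 0.0465 61.4
(array([274, 128,  12,  13, 138]), array([280.07971014, 133.86956522])) cap centre at axis [(0.165, array([284.4, 169.4])), (0.24, array([283.3, 141.3])), (0.25, array([283.1, 137.4])), (0.26, array([283. , 133.5]))]
```

View pics/a5.png

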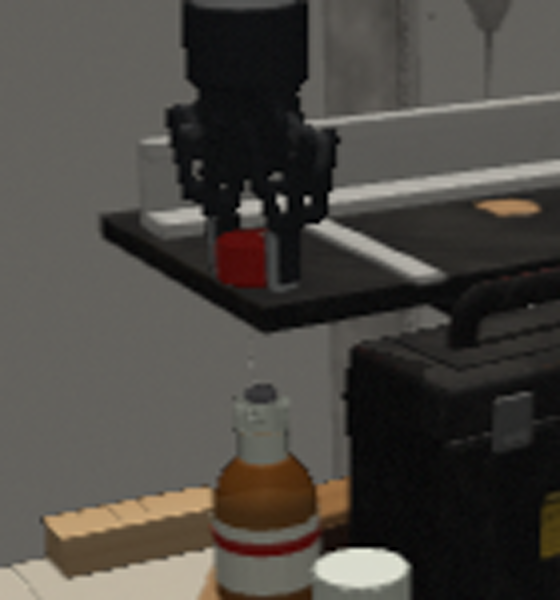

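The cap is level in the gripper at (243,258), with the open mouth at (262,393) below it and an air gap of about 8 cm. Handing in.

```bash
python3 -c "
from cell import robot
print(robot.hand_in())"
```

```text
the job is handed in; nothing more can be done
None
```

The amber hardener bottle is open: the red cap was pushed down, turned 60° anticlockwise and lifted off; it is held level about 8 cm above the mouth, and the job was handed in at about 10 s.

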